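Pack the power-cut kit

TASK

Pack the yellow power-cut kit into the black caddy, each thing set down gently and left standing upright in the middle of its own coloured pad: the yellow lantern on red, the yellow torch on blue, the radio on green and the yellow-lidded candle jar on white. The teal lantern and the teal torch belong to the camping kit: leave them standing where they are.

Things in the scene. Friction and masses are not known exactly. Their poses are not given: they have to be found in the camera images.
- lantern_c (a point): Yellow battery lantern (cap and base yellow). Upright: base 64 mm across, 30 mm high; white globe 50 mm across; black flange 58 mm across at 86 to 92 mm height; cap to grip, 48 mm across, from 92 to 120 mm height, with a small wire ring 14 mm above it. This point is on its axis, 60 mm above its foot; z is up its axis. 0.16 to 0.29 kg.
- torch_c (a point): Yellow torch. Stands upright on its lens: the black head is 52 mm across up to 22 mm height and narrows to the round barrel, 34 mm across from 40 mm up to the tail end at 140 mm; grip the upper barrel. This point is on its axis, 70 mm above its foot; z is up its axis. 0.13 to 0.24 kg.
- radio_c (a point): Small yellow radio with black front and back, a block standing on its narrow side: 70 mm long (its x), 36 mm thick (its y), 78 mm high. Grip it across its thickness. This point is its centre, 39 mm above its foot. 0.18 to 0.33 kg.
- jar_c (a point): Glass candle jar, 54 mm across, with a yellow screw lid 55 mm across from 66 to 84 mm height, the top of the jar. Grip it by the lid. This point is on its axis, 42 mm above its foot; z is up its axis. 0.19 to 0.34 kg.
- pad_red: Red pad, 92 mm square, the floor of one cell of the black caddy: the place for the yellow lantern. Fixed; its origin is the middle of its underside, on the bench; its top is 10 mm above the bench; x and y run along the cell's walls. The caddy, 222 mm square with a yellow rim, is fixed and holds the four pads two by two, 102.5 mm apart, in any arrangement.
- pad_blue: Blue pad, 92 mm square, the floor of one cell of the black caddy: the place for the yellow torch. Fixed; its origin is the middle of its underside, on the bench; its top is 10 mm above the bench; x and y run along the cell's walls. Cells are 97 mm square inside, walls between them 30 mm above the bench, the caddy's outer walls 45 mm.
- pad_green: Green pad, 92 mm square, the floor of one cell of the black caddy: the place for the radio. Fixed; its origin is the middle of its underside, on the bench; its top is 10 mm above the bench; x and y run along the cell's walls. Cells are 97 mm square inside, walls between them 30 mm above the bench, the caddy's outer walls 45 mm.
- pad_white: White pad, 92 mm square, the floor of one cell of the black caddy: the place for the candle jar. Fixed; its origin is the middle of its underside, on the bench; its top is 10 mm above the bench; x and y run along the cell's walls. Cells are 97 mm square inside, walls between them 30 mm above the bench, the caddy's outer walls 45 mm.
- teal_lantern_c (a point): Teal (blue-green) lantern, of the same make as the yellow one; to be left where it stands. Upright: base 64 mm across, 30 mm high; white globe 50 mm across; black flange 58 mm across at 86 to 92 mm height; cap to grip, 48 mm across, from 92 to 120 mm height, with a small wire ring 14 mm above it. This point is on its axis, 60 mm above its foot; z is up its axis.
- teal_torch_c (a point): Teal (blue-green) torch, of the same make as the yellow one; to be left where it stands. Stands upright on its lens: the black head is 52 mm across up to 22 mm height and narrows to the round barrel, 34 mm across from 40 mm up to the tail end at 140 mm; grip the upper barrel. This point is on its axis, 70 mm above its foot; z is up its axis.
Mind the look-alikes: they are no part of the job. What is shaped like the part that bears lantern_c but pink or purple is not meant.

How it is judged (in metres and radians):
At the end, for the whole second after the job is handed in: Yellow lantern, torch, radio and candle jar each stand upright (within 0.12 rad) on the red, blue, green and white pad respectively, axis within 15 mm of the pad's middle, resting on the pad (height within 6 mm), at rest; the teal lantern and torch stand upright within 20 mm of where they started (horizontal distance between lantern_c and pad_red below 0.015 m and height (world z) of lantern_c between 0.064 and 0.076 m and angle between each of lantern_c, torch_c, radio_c, jar_c, teal_lantern_c, teal_torch_c's own z axis and vertical below 0.12 rad and linear speed of each of lantern, torch, radio, jar below 0.02 m/s and horizontal distance between torch_c and pad_blue below 0.015 m and height (world z) of torch_c between 0.074 and 0.086 m and horizontal distance between radio_c and pad_green below 0.015 m and height (world z) of radio_c between 0.043 and 0.055 m and horizontal distance between jar_c and pad_white below 0.015 m and height (world z) of jar_c between 0.046 and 0.058 m and distance of each of teal_lantern_c, teal_torch_c from where it was at the start of the episode below 0.02 m); the robot touches nothing.
It fails at once if a thing is dropped or thrown into the caddy instead of being set down (over 0.6 m/s close above its pad) ((horizontal distance between lantern_c and pad_red below 0.05 m and height (world z) of lantern_c below 0.11 m and linear speed of lantern above 0.6 m/s) or (horizontal distance between torch_c and pad_blue below 0.05 m and height (world z) of torch_c below 0.12 m and linear speed of torch above 0.6 m/s) or (horizontal distance between radio_c and pad_green below 0.05 m and height (world z) of radio_c below 0.089 m and linear speed of radio above 0.6 m/s) or (horizontal distance between jar_c and pad_white below 0.05 m and height (world z) of jar_c below 0.092 m and linear speed of jar above 0.6 m/s)).
It fails at once if the teal lantern is shifted or knocked over (distance of teal_lantern_c from where it was at the start of the episode above 0.02 m or angle between teal_lantern_c's own z axis and vertical above 0.3 rad).
It fails at once if the teal torch is shifted or knocked over (distance of teal_torch_c from where it was at the start of the episode above 0.02 m or angle between teal_torch_c's own z axis and vertical above 0.3 rad).
It also fails if it takes over 112 s, if anything falls off the work surface, if the arm or the gripper's body presses on something with over 40 N, if the wrist force passes 120 N, or if a joint passes its speed limit or range.

ROBOT

A 7-joint arm with a two-finger parallel gripper is mounted at the origin on the work surface. World frame = base frame: x ahead of the robot, y to its left, z up, the work surface at z = 0. Lengths are in mm, angles in rad, forces in N, time in s.
With the tool pointing down it reaches from about 400 to 850 mm from the base axis. Payload 10.4 kg.
Tool frame: the origin (TCP) lies between the finger pads; the fingertips stand 14 mm ahead of it and the grasp point (between the pads) lies 5 mm behind it; z points along the fingers, y is the line along which they close (so a half turn about z gives the same grasp; the last joint's range is limited). The gripper opens to 87 mm and grips with 3 to 60 N. Pads are 19 mm wide; open, the fingers measure 117 mm over their backs; the gripper's body (75 mm by 190 mm) begins 51 mm behind the grasp point.
Start: joints at [-1.28, 0.332, -0.065, 1.46, 0.022, 1.35, -0.088], TCP at [192.909, 594.505, 236.576] pointing down, gripper open.
Joint ranges: [-2.6, 2.6], [-0.5, 2.12], [-1.47, 1.34], [0.16, 2.42], [-1.27, 4.41], [0.06, 2.06], [-2.6, 2.6]. Speed limits (rad/s): [2.22, 2.22, 2.79, 2.79, 3.14, 3.14, 3.14].

INTERFACE

Orientations are given as a unit quaternion [w, x, y, z].
In Python, from plant import r gives the robot as it stands.
- The arm moves only by the shell command python3 -m crank 'ROWS' [OPENING]. ROWS is JSON, one flat list of numbers, 6 for each row, row after row: the shift along the tool's x, y, z in cm, then the turn, a rotation vector about the tool's x, y, z in rad. A call has exactly 8 rows; each row is the pose to reach, as a shift and turn from the pose commanded when the call began, along the tool's axes at that moment; what a row does not reach only later rows make up. A row lasts 1/12 s, in which the tool goes at most 41.7 mm and 7.16 degrees, less where a joint would pass 70% of its speed; a pose out of reach is approached as far as the arm can. A call with a gripper value outside its range is refused whole. OPENING is the closure in counts, from 0 (fully open) to 255 (shut), set as the call begins (- or left out, the last holds). The fingers move at their own pace and stop on an object; the grip force is fixed at half the most. Time passes only in rows, so rows that repeat a pose let the fingers close, or fill a call up. It gives the time, the measured TCP pose, the force, the opening and the grip force at its end, in the units of the state.
- r.sense(): the state, without advancing time (a new reading comes with each control period).
- r.camera(name): name is "scene" or "top"; returns the picture (384x512x3 uint8, blue, green, red); there is no depth.
- r.calibration(name): a dict with "K" (3x3 intrinsics, pixels), "rvec" (rotation vector, rad) and "tvec" (3), from world to camera coordinates, as OpenCV has them. Camera axes: x right, y down, z forward; pixel columns grow to the right and rows downward; lengths in mm; the calibration is good to about 2 mm. A picture is of the moment at which its call begins. calibration takes no time and is no camera call.
- r.finish_job(): hands the job in; it is judged then, once.
The state is a dict: "clock": time; "qpos": joint angles; "joint_velocities": joint speeds; "tau": joint torques, N m; "eef_pos": TCP position; "ee_rot": TCP orientation; "wrist_force": force on the tool from outside, world axes, zero at the start; "ft_torque": the same for the moment, N m; "width": finger opening in mm; "finger_force": force on a finger pad.
Only numpy, scipy, OpenCV 4.12 (cv2) and the standard library are available. Lean on these libraries where they do the work, as an engineer would, in place of code of your own. Each camera call takes 0.05 s, during which the arm holds its last target. There are 200 camera calls.

## Working session

There is one attempt and no reset: what is moved stays moved. The work goes in short steps, Python scripts to look and compute and a shell command to move; the robot and the scene stay as the last step left them, time stands still between calls to the robot, and variables do not carry over. Pictures are saved under pics/ and viewed, at most 14 in all, crops included, and the job is handed in when it is done.

```bash
ls; mkdir -p pics
python3 - <<'E'
from plant import r
import cv2
for n in("top","scene"):
    cv2.imwrite(f"pics/{n}0.png",r.camera(n)); c=r.calibration(n); print(n,c)
print(r.sense())
E
```

```text
pics
top {'K': array([[445.20393741,   0.        , 249.1582848 ],
       [  0.        , 445.20393741, 198.8763527 ],
       [  0.        ,   0.        ,   1.        ]]), 'rvec': array([ 2.20003765, -2.14641791,  0.08411291]), 'tvec': array([-29.06158372, 494.00356054, 941.02327396])}
scene {'K': array([[347.67276382,   0.        , 256.26619585],
       [  0.        , 347.67276382, 187.85855241],
       [  0.        ,   0.        ,   1.        ]]), 'rvec': array([ 1.00561111,  2.45309066, -1.04352003]), 'tvec': array([ 358.65177166, -165.58611345, 1050.06110417])}
{'clock': 0.1, 'qpos': array([-1.27962655,  0.33282536, -0.06465956,  1.4608179 ,  0.02157312,
        1.34992989, -0.08851324]), 'joint_velocities': array([ 1.42759691e-03, -1.56175872e-03,  1.87420184e-03, -2.14405696e-03,
       -3.56924822e-03, -8.04555148e-05, -1.19594059e-03]), 'tau': array([ 1.45573904e-03, -6.24544930e+01,  2.45510519e-02, -3.90716207e+01,
       -6.13991381e-02,  3.65198334e-02,  8.53616075e-05]), 'eef_pos': array([192.82162759, 594.17314131, 235.84179666]), 'ee_rot': array([-7.84087344e-05,  1.56261335e-01,  9.87715537e-01, -6.38501301e-04]), 'wrist_force': array([-0.7139932 ,  0.13631975, -0.67814682]), 'ft_torque': array([ 0.03684024, -0.045428  , -0.01820055]), 'finger_force': 0.0, 'width': 86.82403941890313}
```

View pics/top0.png

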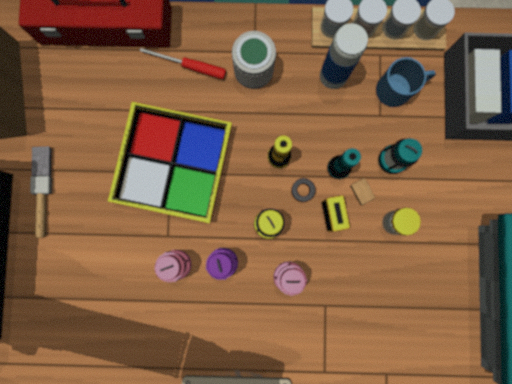

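View pics/scene0.png

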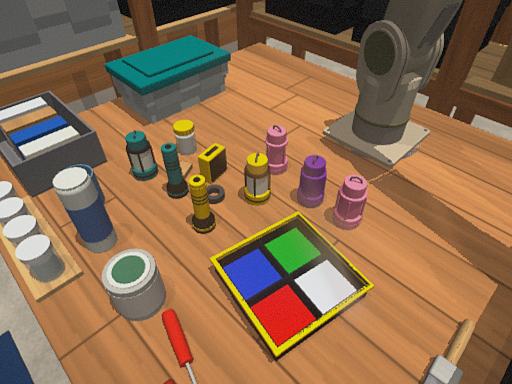

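The top view (robot at the bottom, +x up, +y left) shows:
- **Caddy:** centred at about (171,162), with red (155,137), blue (203,145), white (145,182) and green (191,190).
- **Yellow things:** torch tail (282,144), lantern (270,223), radio (337,213), jar (404,222).
- **Teal things:** torch (350,158), lantern (405,150).
- **Look-alikes:** pink and purple lanterns at (172,266), (222,263) and (291,278).

The scene view confirms the colours and that everything is upright.

Run:
```python
import cv2,numpy as np
a=cv2.imread("pics/top0.png")[125:255,255:430]
b=cv2.imread("pics/scene0.png")[115:240,120:295]
f=lambda i:cv2.resize(i,(790,int(790*i.shape[0]/i.shape[1])),interpolation=cv2.INTER_CUBIC)
cv2.imwrite("pics/c1.png",f(a));cv2.imwrite("pics/c2.png",f(b))
```

```text
(no output)
```

View pics/c1.png

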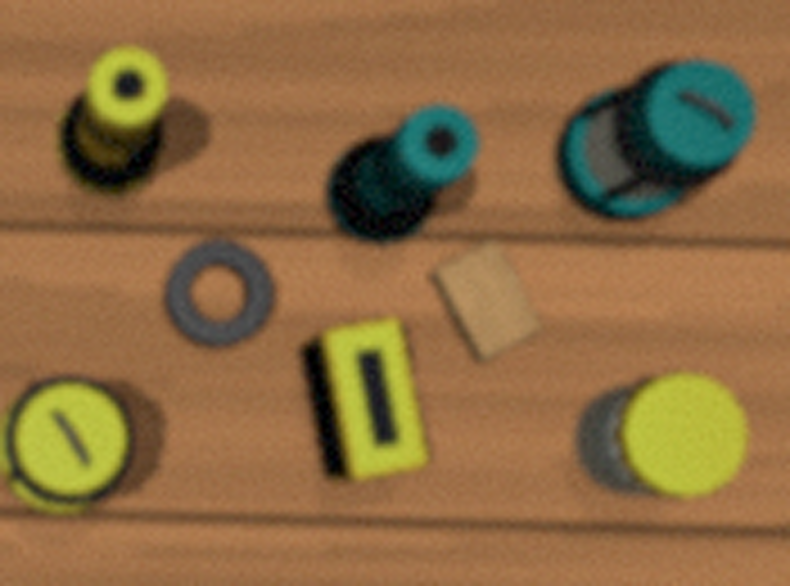

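View pics/c2.png

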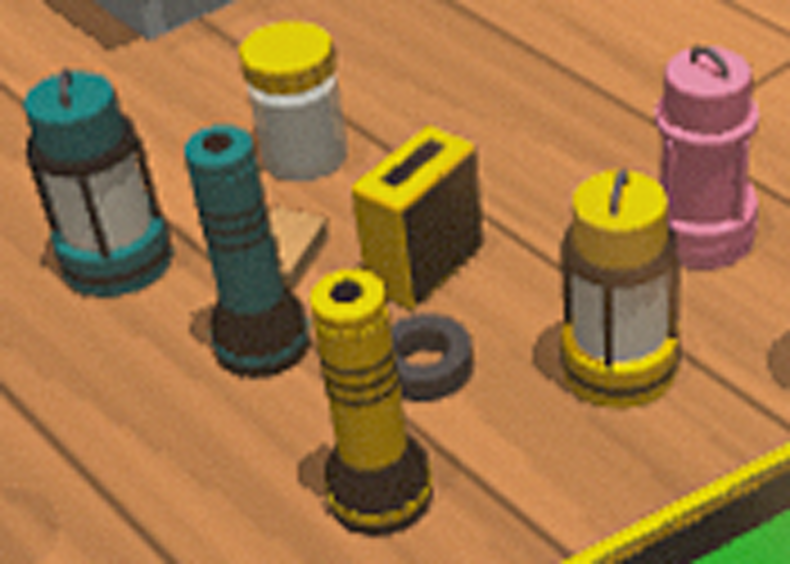

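The crop points I need, at 4.514x:

| Thing | Top crop | Scene crop |
|---|---|---|
| Torch top | (128,87) | (348,298) |
| Lantern cap | (70,440) | (620,202) |
| Radio top corners | (322,333), (402,318), (428,464), (347,481) | – |
| Jar lid | (685,435) | (286,47) |
| Teal torch | (439,146) | (217,143) |
| Teal lantern | (697,115) | (71,100) |

```bash
cat > h.py <<'E'
from plant import r
import cv2,numpy as np
from scipy.spatial.transform import Rotation as R
def ray(n,uv,z):
    c=r.calibration(n);M=cv2.Rodrigues(c["rvec"])[0];C=-M.T@c["tvec"]
    d=M.T@np.linalg.inv(c["K"])@np.array([*uv,1.]);return (C+d*(z-C[2])/d[2])[:2]
def proj(n,p):
    c=r.calibration(n);return cv2.projectPoints(np.float64(p).reshape(-1,3),c["rvec"],c["tvec"],c["K"],None)[0][:,0]
def pads(img):
    h=cv2.cvtColor(img,cv2.COLOR_BGR2HSV);h[:100]=h[:100];o={}
    for k,lo,hi in(("red",(0,150,120),(6,255,255)),("blue",(108,150,80),(130,255,255)),("green",(50,120,80),(75,255,255)),("white",(0,0,140),(180,50,255))):
        m=cv2.inRange(h,lo,hi);m[:105]=0;m[218:]=0;m[:,:110]=0;m[:,230:]=0
        c=max(cv2.findContours(m,0,2)[0],key=cv2.contourArea);q=cv2.minAreaRect(c)
        w=np.array([ray("top",p,10) for p in cv2.boxPoints(q)]);e=w[1]-w[0]
        o[k]=(w.mean(0),np.degrees(np.arctan2(e[1],e[0]))%90,np.linalg.norm(np.diff(w,axis=0),axis=1))
    return o
E
python3 - <<'E'
from h import *
s=790/175
T=lambda p:((p[0]+.5)/s-.5+255,(p[1]+.5)/s-.5+125)
S=lambda p:((p[0]+.5)/s-.5+120,(p[1]+.5)/s-.5+115)
for n,z,a,b in(("torch",140,(128,87),(348,298)),("lantern",120,(70,440),(620,202)),("jar",84,(685,435),(286,47)),("ttorch",140,(439,146),(217,143)),("tlant",120,(697,115),(71,100))):
    print(n,ray("top",T(a),z).round(1),ray("scene",S(b),z).round(1))
c=np.array([ray("top",T(p),78) for p in((322,333),(402,318),(428,464),(347,481))])
print("radio",c.mean(0),c.round(1).tolist(),[np.degrees(np.arctan2(*(c[j]-c[i])[::-1])) for i,j in((1,2),(0,3),(1,0))],np.linalg.norm(c-np.roll(c,1,0),axis=1))
for k,v in pads(cv2.imread("pics/top0.png")).items(): print(k,v)
print(R.from_quat(r.sense()["ee_rot"],scalar_first=True).as_matrix().round(3))
E
```

```text
torch [591.5 -80. ] [592.6 -77.4]
lantern [442.1 -59.4] [443.1 -57.5]
jar [ 452.4 -333.8] [ 451.8 -333.1]
ttorch [ 569.3 -211.6] [ 569.6 -213.5]
tlant [ 589.2 -327.3] [ 591.  -325.1]
radio [ 465.46231314 -197.1656765 ] [[494.5, -173.3], [502.1, -209.1], [436.8, -221.2], [428.4, -185.1]] [np.float64(-169.54535211500985), np.float64(-169.8550730322662), np.float64(102.03921246627405)] [67.18060374 36.67888588 66.40031853 37.0714257 ]
red (array([628.6270187, 194.4088763]), np.float64(80.71053501861988), array([93.27801325, 89.31133913, 93.04621249]))
blue (array([610.03221922,  96.08189052]), np.float64(80.63900486257177), array([95.62936216, 92.45821816, 95.39430389]))
green (array([509.77313167, 114.56221773]), np.float64(79.80487041456566), array([95.21878096, 91.5379109 , 94.97813658]))
white (array([528.59500634, 213.70589501]), np.float64(79.81981440026823), array([92.75228821, 89.06946396, 92.51335359]))
[[-0.951  0.309 -0.   ]
 [ 0.309  0.951 -0.001]
 [-0.    -0.001 -1.   ]]
```

```bash
cat >> h.py <<'E'
def go(x,y,z,yaw):
    "target TCP mm, yaw = world angle (deg) of the closing line -> shift cm in tool axes, turn rad"
    s=r.sense();A=R.from_quat(s["ee_rot"],scalar_first=True).as_matrix()
    c,n=np.cos(np.radians(yaw)),np.sin(np.radians(yaw))
    B=np.array([[-n,c,0],[c,n,0],[0,0,-1.]])
    B=B if B[:,1]@A[:,1]>0 else B@np.diag([-1,-1,1])
    print((A.T@(np.array([x,y,z])-s["eef_pos"])/10).round(2),R.from_matrix(A.T@B).as_rotvec().round(3),"t",round(s["clock"],2))
E
python3 - <<'E'
from h import *
img=cv2.imread("pics/top0.png");h=cv2.cvtColor(img,cv2.COLOR_BGR2HSV)
m=cv2.inRange(h,(24,120,100),(38,255,255));m[:,240:]=0
c=max(cv2.findContours(m,0,2)[0],key=cv2.contourArea);b=cv2.boxPoints(cv2.minAreaRect(c))
w=np.array([ray("top",p,45) for p in b]);print(w.round(1),w.mean(0),[np.degrees(np.arctan2(*(w[i]-w[i-1])[::-1]))%90 for i in range(4)],np.linalg.norm(w-np.roll(w,1,0),axis=1))
s=cv2.imread("pics/scene0.png");h=cv2.cvtColor(s,cv2.COLOR_BGR2HSV)
m=cv2.inRange(h,(22,120,100),(38,255,255));m[:212]=0;m[:,:208]=0
c=max(cv2.findContours(m,0,2)[0],key=cv2.contourArea)
q=cv2.approxPolyDP(cv2.convexHull(c),8,True)[:,0]
w=np.array([ray("scene",p,45) for p in q]);print(q.tolist(),w.round(1),w.mean(0))
go(480,300,250,80);go(442,-59,250,80)
E
```

```text
[[480.8 282.6]
 [700.5 245.9]
 [656.1  23.9]
 [438.5  64.6]] [568.98038886 154.26759231] [np.float64(79.02133635605358), np.float64(80.51138627265142), np.float64(78.67183821626908), np.float64(79.3888643306743)] [222.05349959 222.76513556 226.43073122 221.31316724]
[[299, 212], [373, 286], [276, 356], [210, 258]] [[440.9  71.1]
 [483.1 282.9]
 [697.3 242.9]
 [655.4  27.6]] [569.17739157 156.12258467]
[-36.4  -19.12  -1.39] [-0.001 -0.    -0.139] t 0.1
[-43.86 -54.44  -1.34] [-0.001 -0.    -0.139] t 0.1
```

```bash
python3 -m crank '[-4,-2,0,0,0,-0.03, -8,-4,0,0,0,-0.06, -12,-6.3,0,0,0,-0.09, -16,-8.5,0,0,0,-0.14, -20,-10.5,0,0,0,-0.14, -24,-12.5,0,0,0,-0.14, -27.5,-14.5,-1,0,0,-0.14, -31,-16.5,-1.4,0,0,-0.14]' 0
python3 -c "
from h import *
go(470,150,250,80);go(442.6,-58.5,200,80)"
```

```text
clock: 0.77
eef_pos: [425.1, 353.8, 248.2]
ee_rot: [-0.0, 0.087, 0.996, -0.0]
wrist_force: [0.9, 0.0, 0.7]
width: 87.3
finger_force: 0.0
[ -7.95 -19.3   -0.17] [-0.    -0.     0.001] t 0.77
[ -8.86 -40.3    4.83] [-0.    -0.     0.001] t 0.77
```

```bash
python3 -m crank '[-2,-4,0,0,0,0, -4,-8,0,0,0,0, -6,-12,0,0,0,0, -7,-16,0,0,0,0, -8,-20,0,0,0,0, -8.5,-24,0,0,0,0, -8.6,-28,0,0,0,0, -8.7,-32,1,0,0,0]' && python3 -m crank '[0,-4,1,0,0,0, 0,-7,2.5,0,0,0, 0,-8,4,0,0,0, 0,-8.3,4,0,0,0, 0,-8.3,4,0,0,0, 0,-8.3,4,0,0,0, 0,-8.3,4,0,0,0, 0,-8.3,4,0,0,0]'
python3 -c "
from h import *
go(442.6,-58.5,111,80);cv2.imwrite('pics/s1.png',r.camera('scene'))"
```

```text
clock: 1.43
eef_pos: [455.2, 27.6, 240.2]
ee_rot: [0.001, 0.087, 0.996, 0.0]
wrist_force: [0.5, -1.1, 0.1]
width: 86.9
finger_force: 0.0
clock: 2.1
eef_pos: [441.4, -50.8, 199.9]
ee_rot: [0.0, 0.086, 0.996, 0.0]
wrist_force: [-0.1, 0.1, 0.7]
width: 87.3
finger_force: 0.0
[-0.24 -0.74  8.89] [0.    0.001 0.003] t 2.1
```

View pics/s1.png

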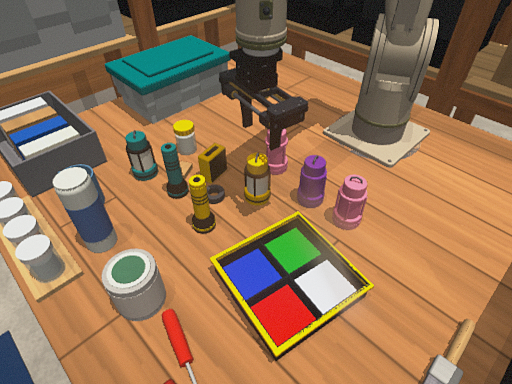

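The scene view shows the open gripper at about (265,125), above the lantern at (257,175). Nothing is in its way, so I'm descending.

```bash
python3 -m crank '[-0.2,-0.7,1,0,0,0, -0.2,-0.7,3,0,0,0, -0.2,-0.7,5,0,0,0, -0.2,-0.7,7,0,0,0, -0.2,-0.7,8.4,0,0,0, -0.2,-0.7,8.9,0,0,0, -0.2,-0.7,8.9,0,0,0, -0.2,-0.7,8.9,0,0,0]' && python3 -m crank '[0,0,0,0,0,0, 0,0,0,0,0,0, 0,0,0,0,0,0, 0,0,0,0,0,0, 0,0,0,0,0,0, 0,0,0,0,0,0, 0,0,0,0,0,0, 0,0,0,0,0,0]' 255
python3 -c "
from h import *
go(628.8,195.9,300,80)"
```

```text
clock: 2.82
eef_pos: [441.7, -59.4, 110.5]
ee_rot: [0.0, 0.087, 0.996, -0.0]
wrist_force: [1.0, 1.0, 0.1]
width: 86.8
finger_force: 0.0
clock: 3.48
eef_pos: [441.6, -59.3, 110.3]
ee_rot: [0.0, 0.087, 0.996, -0.0]
wrist_force: [0.2, -1.3, 0.9]
width: 47.4
finger_force: 30.0
[-14.03  28.38 -18.97] [0.    0.    0.001] t 3.48
```

```bash
python3 -m crank '[0,0,-0.5,0,0,0, 0,0,-1.5,0,0,0, 0,0,-3.5,0,0,0, 0,0,-5.5,0,0,0, 0,0,-7.5,0,0,0, 0,0,-9,0,0,0, 0,0,-10,0,0,0, 0,0,-10,0,0,0]' && python3 -m crank '[-0.5,1,0,0,0,0, -1.5,3,0,0,0,0, -3,6,0,0,0,0, -4.5,9,0,0,0,0, -6,12,0,0,0,0, -7.5,15,0,0,0,0, -9,18,0,0,0,0, -10.5,21,0,0,0,0]' && python3 -m crank '[-1.3,2.8,0,0,0,0, -2.4,5,0,0,0,0, -3.1,6.7,0,0,0,0, -3.5,7.4,0,0,0,0, -3.5,7.4,0,0,0,0, -3.5,7.4,0,0,0,0, -3.5,7.4,0,0,0,0, -3.5,7.4,0,0,0,0]'
python3 -c "
from h import *
go(628.8,195.9,121,79.6)"
```

```text
clock: 4.15
eef_pos: [442.5, -59.2, 212.5]
ee_rot: [0.002, 0.087, 0.996, 0.001]
wrist_force: [0.7, -0.4, -2.4]
width: 47.4
finger_force: 30.0
clock: 4.82
eef_pos: [581.5, 131.9, 208.1]
ee_rot: [-0.001, 0.086, 0.996, -0.0]
wrist_force: [0.2, -1.1, -1.3]
width: 47.3
finger_force: 30.0
clock: 5.48
eef_pos: [628.3, 194.8, 210.4]
ee_rot: [0.0, 0.088, 0.996, -0.0]
wrist_force: [0.1, 0.3, -2.3]
width: 47.1
finger_force: 30.0
[-0.03  0.12  8.94] [-0.     0.     0.006] t 5.48
```

```bash
python3 -m crank '[0,0.1,1,0,0,0, 0,0.1,3,0,0,0, 0,0.1,5,0,0,0, 0,0.1,6.8,0,0,0, 0,0.1,8,0,0,0, 0,0.1,8.5,0,0,0, 0,0.1,8.8,0,0,0, 0,0.1,8.9,0,0,0]' && python3 -m crank '[0,0,0.05,0,0,0, 0,0,0.05,0,0,0, 0,0,0.05,0,0,0, 0,0,0.05,0,0,0, 0,0,0.05,0,0,0, 0,0,0.05,0,0,0, 0,0,0.05,0,0,0, 0,0,0.05,0,0,0]'
```

```text
clock: 6.15
eef_pos: [628.9, 197.1, 121.5]
ee_rot: [0.0, 0.087, 0.996, 0.0]
wrist_force: [0.5, 1.2, -1.6]
width: 47.0
finger_force: 30.0
clock: 6.82
eef_pos: [628.7, 197.3, 120.8]
ee_rot: [0.0, 0.087, 0.996, 0.0]
wrist_force: [0.7, -0.7, -1.4]
width: 47.6
finger_force: 30.0
```

Down within 0.5 mm of the pad. I'll lower a touch more, release, lift and check.

```bash
python3 -m crank '[0,0,0.05,0,0,0, 0,0,0.05,0,0,0, 0,0,0.05,0,0,0, 0,0,0.05,0,0,0, 0,0,0.05,0,0,0, 0,0,0.05,0,0,0, 0,0,0.05,0,0,0, 0,0,0.05,0,0,0]' && python3 -m crank '[0,0,0,0,0,0, 0,0,0,0,0,0, 0,0,0,0,0,0, 0,0,0,0,0,0, 0,0,0,0,0,0, 0,0,0,0,0,0, 0,0,0,0,0,0, 0,0,0,0,0,0]' 0 && python3 -m crank '[0,0,-1,0,0,0, 0,0,-3,0,0,0, 0,0,-6,0,0,0, 0,0,-9,0,0,0, 0,0,-12,0,0,0, 0,0,-14,0,0,0, 0,0,-15,0,0,0, 0,0,-15,0,0,0]'
python3 -c "
from h import *
go(592,-79,250,80);go(592,-79,115,80)"
```

```text
clock: 7.48
eef_pos: [628.8, 197.3, 120.4]
ee_rot: [0.0, 0.087, 0.996, 0.0]
wrist_force: [-0.7, 0.6, -0.5]
width: 47.5
finger_force: 30.0
clock: 8.15
eef_pos: [628.7, 197.3, 120.2]
ee_rot: [0.0, 0.087, 0.996, 0.0]
wrist_force: [-0.2, 0.4, 0.6]
width: 85.9
finger_force: 0.0
clock: 8.82
eef_pos: [629.6, 197.4, 273.2]
ee_rot: [0.002, 0.087, 0.996, 0.001]
wrist_force: [-0.4, 0.8, -0.9]
width: 87.2
finger_force: 0.0
[ -1.07 -27.88   2.26] [0.002 0.004 0.001] t 8.82
[ -1.02 -27.91  15.76] [0.002 0.004 0.001] t 8.82
```

```bash
python3 -m crank '[0,-3,0,0,0,0, -0.2,-7,0.5,0,0,0, -0.4,-11,1,0,0,0, -0.6,-15,2,0,0,0, -0.8,-19,3,0,0,0, -1,-23,4,0,0,0, -1,-26,5,0,0,0, -1,-27.5,6,0,0,0]' && python3 -m crank '[0,-0.4,0.5,0,0,0, 0,-0.4,0.5,0,0,0, 0,-0.4,0.5,0,0,0, 0,-0.4,0.5,0,0,0, 0,-0.4,0.5,0,0,0, 0,-0.4,0.5,0,0,0, 0,-0.4,0.5,0,0,0, 0,-0.4,0.5,0,0,0]'
python3 -c "
from h import *
go(592,-79,110,80);cv2.imwrite('pics/s2.png',r.camera('scene')[120:,100:])"
```

```text
clock: 9.48
eef_pos: [589.0, -80.7, 208.4]
ee_rot: [-0.001, 0.09, 0.996, -0.001]
wrist_force: [0.4, 0.5, 1.0]
width: 87.4
finger_force: 0.0
clock: 10.15
eef_pos: [590.5, -78.8, 205.4]
ee_rot: [0.0, 0.086, 0.996, 0.0]
wrist_force: [0.2, -0.5, 0.2]
width: 87.2
finger_force: 0.0
[-0.15  0.01  9.54] [0.    0.    0.001] t 10.15
```

View pics/s2.png

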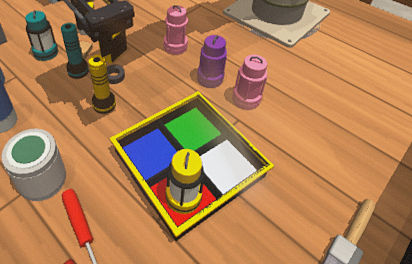

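The yellow lantern stands upright on the red pad (crop (185,185)). The gripper is above the yellow torch at (100,80), so I'm descending to it.

```bash
python3 -m crank '[-0.1,0,1,0,0,0, -0.1,0,3,0,0,0, -0.1,0,5,0,0,0, -0.1,0,7,0,0,0, -0.1,0,8.6,0,0,0, -0.1,0,9.4,0,0,0, -0.1,0,9.5,0,0,0, -0.1,0,9.5,0,0,0]' && python3 -m crank '[0,0,0,0,0,0, 0,0,0,0,0,0, 0,0,0,0,0,0, 0,0,0,0,0,0, 0,0,0,0,0,0, 0,0,0,0,0,0, 0,0,0,0,0,0, 0,0,0,0,0,0]' 255 && python3 -m crank '[0,0,-0.5,0,0,0, 0,0,-1.5,0,0,0, 0,0,-3.5,0,0,0, 0,0,-5.5,0,0,0, 0,0,-7.5,0,0,0, 0,0,-9,0,0,0, 0,0,-10,0,0,0, 0,0,-10,0,0,0]'
python3 -c "
from h import *
go(609.9,95.2,210,80)"
```

```text
clock: 10.87
eef_pos: [591.2, -79.5, 110.0]
ee_rot: [-0.0, 0.087, 0.996, -0.0]
wrist_force: [0.1, -0.8, 0.6]
width: 86.8
finger_force: 0.0
clock: 11.53
eef_pos: [591.3, -79.4, 110.3]
ee_rot: [0.0, 0.087, 0.996, 0.0]
wrist_force: [0.2, 0.2, -0.5]
width: 41.6
finger_force: 0.0
clock: 12.2
eef_pos: [592.3, -79.6, 212.9]
ee_rot: [0.002, 0.087, 0.996, 0.0]
wrist_force: [0.4, 0.5, -2.0]
width: 33.1
finger_force: 29.9
[ 1.29 17.52  0.31] [0.001 0.004 0.001] t 12.2
```

The fingers were still closing when the lift began, so the torch may sit lower in the hand. I'll measure that.

Run:
```python
from h import *
s=r.sense();p=s["eef_pos"];A=R.from_quat(s["ee_rot"],scalar_first=True).as_matrix()
img=r.camera('scene');print(s["eef_pos"])
im=cv2.resize(img[40:240,120:280],None,fx=3,fy=3,interpolation=cv2.INTER_CUBIC)
for d in (100,110,120):  # foot ring at d below TCP
    c=p+A[:,2]*d; t=np.linspace(0,2*np.pi,60)
    q=proj("scene",[c+26*(A[:,0]*np.cos(a)+A[:,1]*np.sin(a)) for a in t])
    q=((q-[120,40]+.5)*3-.5).astype(np.int32);cv2.polylines(im,[q],True,{100:(0,0,255),110:(0,255,0),120:(255,0,0)}[d],1)
cv2.imwrite("pics/s3.png",im)
```

```text
[592.2842776  -79.63910227 212.94663492]
```

View pics/s3.png

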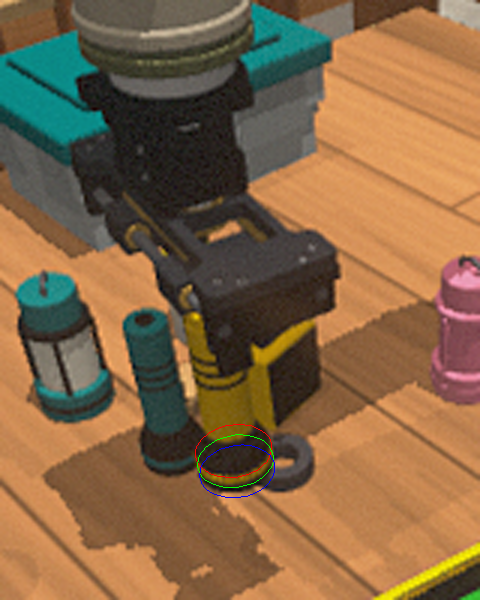

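The torch foot is about 114–115 mm below the TCP (bottom edge at crop y≈491, between the 110 ring at 486 and the 120 ring at 497). Contact should come at TCP z ≈ 124.5.

```bash
python3 -m crank '[0.1,1,0,0,0,0, 0.3,3.5,0,0,0,0, 0.5,6.5,0,0,0,0, 0.8,10,0,0,0,0, 1,13,0,0,0,0, 1.2,15.5,0,0,0,0, 1.3,17,0,0,0,0, 1.3,17.5,0,0,0,0]' && python3 -m crank '[0,0,0,0,0,0, 0,0,1,0,0,0, 0,0,3,0,0,0, 0,0,5,0,0,0, 0,0,6.5,0,0,0, 0,0,7.2,0,0,0, 0,0,7.5,0,0,0, 0,0,7.5,0,0,0]'
python3 -c "
from h import *
go(609.9,95.2,125,79.6)"
```

```text
clock: 12.92
eef_pos: [608.0, 99.1, 208.8]
ee_rot: [-0.001, 0.085, 0.996, 0.0]
wrist_force: [-0.8, 0.5, -2.4]
width: 33.7
finger_force: 29.9
clock: 13.58
eef_pos: [608.6, 93.8, 134.8]
ee_rot: [-0.0, 0.088, 0.996, -0.0]
wrist_force: [-0.6, 0.5, -1.4]
width: 33.6
finger_force: 29.9
[-0.1   0.16  0.98] [-0.001 -0.     0.006] t 13.58
```

```bash
python3 -m crank '[-0.1,0.1,0.2,0,0,0, -0.1,0.1,0.4,0,0,0, -0.1,0.1,0.6,0,0,0, -0.1,0.1,0.7,0,0,0, -0.1,0.1,0.8,0,0,0, -0.1,0.1,0.8,0,0,0, -0.1,0.1,0.8,0,0,0, -0.1,0.1,0.8,0,0,0]' && python3 -m crank '[0,0,0.05,0,0,0, 0,0,0.05,0,0,0, 0,0,0.1,0,0,0, 0,0,0.1,0,0,0, 0,0,0.15,0,0,0, 0,0,0.15,0,0,0, 0,0,0.15,0,0,0, 0,0,0.15,0,0,0]'; python3 -c "
from h import *
print([ (r.camera('scene') is None) or r.sense()['wrist_force'][2].round(2) for _ in range(4)])"
```

```text
clock: 14.25
eef_pos: [610.0, 96.1, 127.4]
ee_rot: [0.0, 0.087, 0.996, 0.0]
wrist_force: [0.5, -0.3, -1.9]
width: 33.2
finger_force: 29.9
clock: 14.92
eef_pos: [609.9, 96.0, 125.7]
ee_rot: [0.0, 0.087, 0.996, 0.0]
wrist_force: [-0.8, -0.5, -1.6]
width: 33.7
finger_force: 29.9
[np.float64(-0.93), np.float64(-1.79), np.float64(-2.06), np.float64(-1.58)]
```

Still hanging (Fz about −1.6). Lowering in 1 mm steps.

```bash
python3 -m crank '[0,0,0.05,0,0,0, 0,0,0.1,0,0,0, 0,0,0.1,0,0,0, 0,0,0.1,0,0,0, 0,0,0.1,0,0,0, 0,0,0.1,0,0,0, 0,0,0.1,0,0,0, 0,0,0.1,0,0,0]'; python3 -m crank '[0,0,0.05,0,0,0, 0,0,0.1,0,0,0, 0,0,0.1,0,0,0, 0,0,0.1,0,0,0, 0,0,0.1,0,0,0, 0,0,0.1,0,0,0, 0,0,0.1,0,0,0, 0,0,0.1,0,0,0]'; python3 -c "
from h import *
print([ (r.camera('scene') is None) or r.sense()['wrist_force'][2].round(2) for _ in range(4)])"
```

```text
clock: 15.78
eef_pos: [610.2, 95.9, 125.1]
ee_rot: [0.0, 0.087, 0.996, 0.0]
wrist_force: [-1.0, -1.1, 6.1]
width: 33.2
finger_force: 29.9
clock: 16.45
eef_pos: [610.6, 95.8, 125.1]
ee_rot: [0.001, 0.087, 0.996, 0.0]
wrist_force: [-2.2, -1.9, 12.3]
width: 33.5
finger_force: 29.9
[np.float64(11.55), np.float64(12.07), np.float64(11.81), np.float64(12.15)]
```

Contact at z = 125.1. I'll ease the 12 N off, release and lift.

```bash
python3 -m crank '[0,0,-0.1,0,0,0, 0,0,-0.15,0,0,0, 0,0,-0.15,0,0,0, 0,0,-0.15,0,0,0, 0,0,-0.15,0,0,0, 0,0,-0.15,0,0,0, 0,0,-0.15,0,0,0, 0,0,-0.15,0,0,0]' && python3 -m crank '[0,0,0,0,0,0, 0,0,0,0,0,0, 0,0,0,0,0,0, 0,0,0,0,0,0, 0,0,0,0,0,0, 0,0,0,0,0,0, 0,0,0,0,0,0, 0,0,0,0,0,0]' 0 && python3 -m crank '[0,0,-1,0,0,0, 0,0,-2,0,0,0, 0,0,-4,0,0,0, 0,0,-6,0,0,0, 0,0,-8,0,0,0, 0,0,-9,0,0,0, 0,0,-9.5,0,0,0, 0,0,-9.5,0,0,0]'
python3 -c "
from h import *
go(465.5,-197,180,102)"
```

```text
clock: 17.32
eef_pos: [609.9, 96.0, 125.2]
ee_rot: [0.0, 0.087, 0.996, 0.0]
wrist_force: [0.1, -1.0, 1.8]
width: 33.5
finger_force: 29.9
clock: 17.98
eef_pos: [609.9, 96.0, 125.2]
ee_rot: [-0.0, 0.087, 0.996, 0.0]
wrist_force: [0.6, 0.6, 0.1]
width: 78.7
finger_force: 0.0
clock: 18.65
eef_pos: [610.4, 96.1, 221.5]
ee_rot: [0.001, 0.087, 0.996, 0.0]
wrist_force: [-0.6, 0.9, 0.2]
width: 87.1
finger_force: 0.0
[  9.21 -31.37   4.1 ] [ 0.001  0.002 -0.383] t 18.65
```

```bash
python3 -m crank '[1,-3.5,0,0,0,-0.05, 2.2,-7.5,0,0,0,-0.1, 3.3,-11.3,0,0,0,-0.15, 4.4,-15,0,0,0,-0.2, 5.5,-19,0.5,0,0,-0.25, 6.7,-23,1.5,0,0,-0.3, 7.8,-26.8,2.5,0,0,-0.34, 8.8,-30,3.5,0,0,-0.365]' && python3 -m crank '[0,0,0,0,0,0, 0,0,0,0,0,0, 0,0,0,0,0,0, 0,0,0,0,0,0, 0,0,0,0,0,0, 0,0,0,0,0,0, 0,0,0,0,0,0, 0,0,0,0,0,0]'
python3 -c "
from h import *
go(465.5,-197,55,101)"
```

```text
clock: 19.32
eef_pos: [469.2, -186.6, 184.0]
ee_rot: [-0.0, -0.096, 0.995, 0.0]
wrist_force: [1.4, -0.5, 0.3]
width: 87.0
finger_force: 0.0
clock: 19.98
eef_pos: [471.6, -183.9, 185.3]
ee_rot: [0.0, -0.096, 0.995, -0.0]
wrist_force: [0.5, 0.1, -0.4]
width: 87.1
finger_force: 0.0
[ 0.85 -1.17 13.03] [-0.  0. -0.] t 19.98
```

```bash
python3 -m crank '[0.3,-0.4,1,0,0,0, 0.9,-1.2,3,0,0,0, 0.9,-1.2,5,0,0,0, 0.9,-1.2,7,0,0,0, 0.9,-1.2,9,0,0,0, 0.9,-1.2,11,0,0,0, 0.9,-1.2,12.5,0,0,0, 0.9,-1.2,13,0,0,0]' && python3 -m crank '[0,0,0,0,0,0, 0,0,0,0,0,0, 0,0,0,0,0,0, 0,0,0,0,0,0, 0,0,0,0,0,0, 0,0,0,0,0,0, 0,0,0,0,0,0, 0,0,0,0,0,0]' 255 && python3 -m crank '[0,0,0,0,0,0, 0,0,0,0,0,0, 0,0,0,0,0,0, 0,0,0,0,0,0, 0,0,0,0,0,0, 0,0,0,0,0,0, 0,0,0,0,0,0, 0,0,0,0,0,0]'
```

```text
clock: 20.65
eef_pos: [463.0, -197.6, 52.5]
ee_rot: [-0.002, -0.095, 0.995, 0.0]
wrist_force: [-1.3, 0.2, -0.8]
width: 86.8
finger_force: 0.0
clock: 21.32
eef_pos: [464.9, -197.8, 55.4]
ee_rot: [0.0, -0.095, 0.995, 0.0]
wrist_force: [-0.9, 0.1, -0.6]
width: 41.9
finger_force: 0.0
clock: 21.98
eef_pos: [465.0, -197.9, 55.4]
ee_rot: [0.0, -0.095, 0.995, -0.0]
wrist_force: [-0.1, -3.1, 2.2]
width: 35.8
finger_force: 29.9
```

```bash
python3 -m crank '[0,0,-0.5,0,0,0, 0,0,-1.5,0,0,0, 0,0,-3.5,0,0,0, 0,0,-5.5,0,0,0, 0,0,-7.5,0,0,0, 0,0,-9,0,0,0, 0,0,-9.5,0,0,0, 0,0,-9.5,0,0,0]'
python3 -c "
from h import *
go(509.2,114.1,145,80)"
```

```text
clock: 22.65
eef_pos: [465.3, -197.7, 151.5]
ee_rot: [0.001, -0.096, 0.995, 0.0]
wrist_force: [-0.7, 0.1, -2.8]
width: 35.5
finger_force: 29.9
[-10.24  29.77   0.67] [0.    0.002 0.366] t 22.65
```

```bash
python3 -m crank '[-0.4,1.2,0,0,0,0.02, -1.2,3.6,0,0,0,0.06, -2.4,7,0,0,0,0.1, -3.6,10.5,0,0,0,0.15, -4.8,14,0,0,0,0.2, -6,17.5,0,0,0,0.25, -7.2,21,0,0,0,0.29, -8.4,24.5,0,0,0,0.33]' && python3 -m crank '[-0.5,2.5,0,0,0,0.03, -0.8,4.3,0,0,0,0.035, -0.8,4.3,0,0,0,0.035, -0.8,4.3,0,0,0,0.035, -0.8,4.3,0,0,0,0.035, -0.8,4.3,0,0,0,0.035, -0.8,4.3,0,0,0,0.035, -0.8,4.3,0,0,0,0.035]'
python3 -c "
from h import *
go(509.2,114.1,66.5,80)"
```

```text
clock: 23.32
eef_pos: [499.7, 60.5, 149.0]
ee_rot: [-0.001, 0.07, 0.998, -0.0]
wrist_force: [1.3, 0.1, -3.0]
width: 35.6
finger_force: 29.9
clock: 23.98
eef_pos: [514.5, 99.4, 150.2]
ee_rot: [-0.0, 0.087, 0.996, 0.0]
wrist_force: [0.4, 0.4, -1.9]
width: 36.0
finger_force: 29.9
[0.77 1.36 8.37] [ 0.    -0.    -0.001] t 23.98
```

```bash
python3 -m crank '[0.4,0.7,0.3,0,0,0, 0.8,1.4,1.5,0,0,0, 0.8,1.4,3,0,0,0, 0.8,1.4,5,0,0,0, 0.8,1.4,6.8,0,0,0, 0.8,1.4,7.8,0,0,0, 0.8,1.4,8.2,0,0,0, 0.8,1.4,8.3,0,0,0]' && python3 -m crank '[0,0,0.05,0,0,0, 0,0,0.1,0,0,0, 0,0,0.1,0,0,0, 0,0,0.1,0,0,0, 0,0,0.1,0,0,0, 0,0,0.1,0,0,0, 0,0,0.1,0,0,0, 0,0,0.1,0,0,0]'
```

```text
clock: 24.65
eef_pos: [508.7, 115.5, 66.8]
ee_rot: [-0.0, 0.087, 0.996, -0.0]
wrist_force: [-0.6, 0.1, -1.5]
width: 36.0
finger_force: 29.9
clock: 25.32
eef_pos: [509.2, 115.4, 66.3]
ee_rot: [0.0, 0.087, 0.996, 0.0]
wrist_force: [-0.3, -0.3, -2.7]
width: 35.7
finger_force: 29.9
```

```bash
python3 -m crank '[0,0,0.05,0,0,0, 0,0,0.1,0,0,0, 0,0,0.1,0,0,0, 0,0,0.1,0,0,0, 0,0,0.1,0,0,0, 0,0,0.1,0,0,0, 0,0,0.1,0,0,0, 0,0,0.1,0,0,0]' && python3 -m crank '[0,0,0,0,0,0, 0,0,0,0,0,0, 0,0,0,0,0,0, 0,0,0,0,0,0, 0,0,0,0,0,0, 0,0,0,0,0,0, 0,0,0,0,0,0, 0,0,0,0,0,0]' 0 && python3 -m crank '[0,0,-1,0,0,0, 0,0,-2,0,0,0, 0,0,-4,0,0,0, 0,0,-7,0,0,0, 0,0,-10,0,0,0, 0,0,-13,0,0,0, 0,0,-14,0,0,0, 0,0,-14,0,0,0]'
python3 -c "
from h import *
go(452,-333.5,180,80)"
```

```text
clock: 25.98
eef_pos: [509.2, 115.4, 65.4]
ee_rot: [0.0, 0.087, 0.996, 0.0]
wrist_force: [-1.6, -0.6, 2.2]
width: 36.0
finger_force: 29.9
clock: 26.65
eef_pos: [509.1, 115.4, 65.2]
ee_rot: [0.0, 0.087, 0.996, 0.0]
wrist_force: [-0.1, 0.2, -0.5]
width: 81.0
finger_force: 0.0
clock: 27.32
eef_pos: [510.8, 115.8, 209.3]
ee_rot: [0.003, 0.087, 0.996, 0.002]
wrist_force: [0.9, 0.2, 0.1]
width: 87.3
finger_force: 0.0
[ -1.98 -45.28   2.78] [0.004 0.005 0.   ] t 27.32
```

```bash
python3 -m crank '[-0.1,-3,0,0,0,0, -0.3,-7,0,0,0,0, -0.5,-11,0,0,0,0, -0.7,-15,0,0,0,0, -0.9,-19,0,0,0,0, -1.1,-23,0.5,0,0,0, -1.3,-27,1,0,0,0, -1.5,-31,1.5,0,0,0]' && python3 -m crank '[-0.2,-4,0.3,0,0,0, -0.4,-8,0.5,0,0,0, -0.5,-11.5,0.5,0,0,0, -0.6,-14,0.5,0,0,0, -0.6,-14.3,0.5,0,0,0, -0.6,-14.3,0.5,0,0,0, -0.6,-14.3,0.5,0,0,0, -0.6,-14.3,0.5,0,0,0]'
python3 -c "
from h import *
go(452,-333.5,71,80);cv2.imwrite('pics/s4.png',r.camera('scene'))"
```

```text
clock: 27.98
eef_pos: [469.3, -194.3, 189.7]
ee_rot: [-0.0, 0.087, 0.996, 0.0]
wrist_force: [1.7, 0.3, -0.2]
width: 87.4
finger_force: 0.0
clock: 28.65
eef_pos: [451.9, -332.8, 184.8]
ee_rot: [-0.0, 0.086, 0.996, 0.001]
wrist_force: [-0.0, 0.0, 0.3]
width: 87.3
finger_force: 0.0
[-0.02 -0.08 11.38] [ 0.001 -0.001  0.003] t 28.65
```

View pics/s4.png

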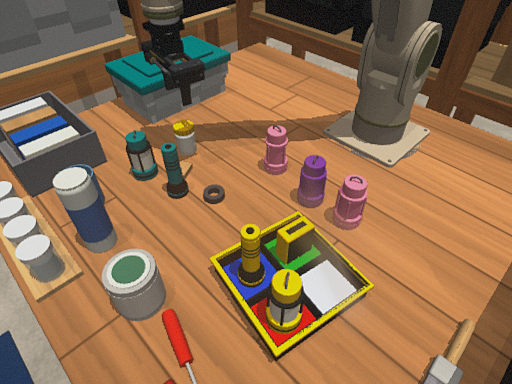

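Lantern, torch and radio stand upright on red, blue and green, and both teal items are untouched at (140,155) and (173,170). The gripper is above the jar at (184,135).

```bash
python3 -m crank '[0,-0.1,1,0,0,0, 0,-0.1,3,0,0,0, 0,-0.1,5,0,0,0, 0,-0.1,7,0,0,0, 0,-0.1,9,0,0,0, 0,-0.1,10.5,0,0,0, 0,-0.1,11.2,0,0,0, 0,-0.1,11.4,0,0,0]' && python3 -m crank '[0,0,0,0,0,0, 0,0,0,0,0,0, 0,0,0,0,0,0, 0,0,0,0,0,0, 0,0,0,0,0,0, 0,0,0,0,0,0, 0,0,0,0,0,0, 0,0,0,0,0,0]' 255 && python3 -m crank '[0,0,0,0,0,0, 0,0,0,0,0,0, 0,0,-0.5,0,0,0, 0,0,-2,0,0,0, 0,0,-4,0,0,0, 0,0,-6.5,0,0,0, 0,0,-8,0,0,0, 0,0,-8,0,0,0]'
python3 -c "
from h import *
go(528.1,214.8,155,79.6);go(480,-20,155,79.6)"
```

```text
clock: 29.37
eef_pos: [450.7, -334.3, 69.6]
ee_rot: [-0.001, 0.086, 0.996, 0.0]
wrist_force: [0.1, -0.4, 0.5]
width: 87.1
finger_force: 0.0
clock: 30.03
eef_pos: [451.5, -335.6, 71.6]
ee_rot: [0.0, 0.087, 0.996, -0.0]
wrist_force: [-0.2, -0.9, 3.0]
width: 54.1
finger_force: 30.0
clock: 30.7
eef_pos: [452.3, -336.3, 154.0]
ee_rot: [0.002, 0.087, 0.996, -0.001]
wrist_force: [0.8, -0.3, -3.0]
width: 54.1
finger_force: 30.0
[ 2.07 55.59 -0.15] [-0.001  0.004  0.008] t 30.7
[ 2.74 31.63 -0.14] [-0.001  0.004  0.008] t 30.7
```

```bash
python3 -m crank '[0,1,-0.3,0,0,0, 0.2,3,-1,0,0,0, 0.5,6.5,-2,0,0,0, 0.8,10,-3,0,0,0, 1,13.5,-4,0,0,0, 1.2,17,-4.3,0,0,0, 1.4,20.5,-4.5,0,0,0, 1.6,24,-4.5,0,0,0]' && python3 -m crank '[0,3.5,0,0,0,0, 0.1,7,0,0,0,0, 0.1,10.5,0,0,0,0, 0.2,14,0,0,0,0, 0.2,17.5,0,0,0,0, 0.3,21,0,0,0,0, 0.3,24.5,0,0,0,0, 0.3,27.5,0,0,0,0]' && python3 -m crank '[0,2.5,0,0,0,0, 0,4,0,0,0,0, 0,4.2,0,0,0,0, 0,4.2,0,0,0,0, 0,4.2,0,0,0,0, 0,4.2,0,0,0,0, 0,4.2,0,0,0,0, 0,4.2,0,0,0,0]'
python3 -c "
from h import *
go(528.1,214.8,83,79.6)"
```

```text
clock: 31.37
eef_pos: [476.2, -93.6, 195.4]
ee_rot: [-0.001, 0.086, 0.996, 0.0]
wrist_force: [2.9, -0.1, -2.9]
width: 54.1
finger_force: 30.0
clock: 32.03
eef_pos: [520.1, 178.3, 194.3]
ee_rot: [-0.001, 0.086, 0.996, -0.0]
wrist_force: [0.6, -0.8, -3.2]
width: 53.9
finger_force: 30.0
clock: 32.7
eef_pos: [529.0, 215.5, 196.4]
ee_rot: [0.0, 0.088, 0.996, 0.0]
wrist_force: [0.7, 0.2, -2.2]
width: 54.2
finger_force: 30.0
[ 0.08 -0.09 11.34] [0.    0.    0.006] t 32.7
```

```bash
python3 -m crank '[0.1,0,0.5,0,0,0, 0.1,0,2,0,0,0, 0.1,0,4,0,0,0, 0.1,0,6.5,0,0,0, 0.1,0,8.8,0,0,0, 0.1,0,10.2,0,0,0, 0.1,0,10.9,0,0,0, 0.1,0,11.2,0,0,0]' && python3 -m crank '[0,0,0.05,0,0,0, 0,0,0.1,0,0,0, 0,0,0.15,0,0,0, 0,0,0.15,0,0,0, 0,0,0.15,0,0,0, 0,0,0.15,0,0,0, 0,0,0.15,0,0,0, 0,0,0.15,0,0,0]'
```

```text
clock: 33.37
eef_pos: [527.3, 216.3, 83.0]
ee_rot: [-0.001, 0.087, 0.996, -0.0]
wrist_force: [-1.2, -0.9, -1.9]
width: 54.2
finger_force: 30.0
clock: 34.03
eef_pos: [528.0, 216.7, 82.9]
ee_rot: [0.0, 0.087, 0.996, 0.0]
wrist_force: [-0.3, -0.3, -2.8]
width: 54.0
finger_force: 30.0
```

```bash
python3 -m crank '[0,0,0.05,0,0,0, 0,0,0.1,0,0,0, 0,0,0.12,0,0,0, 0,0,0.15,0,0,0, 0,0,0.15,0,0,0, 0,0,0.15,0,0,0, 0,0,0.15,0,0,0, 0,0,0.15,0,0,0]' && python3 -m crank '[0,0,0,0,0,0, 0,0,0,0,0,0, 0,0,0,0,0,0, 0,0,0,0,0,0, 0,0,0,0,0,0, 0,0,0,0,0,0, 0,0,0,0,0,0, 0,0,0,0,0,0]'
```

```text
clock: 34.7
eef_pos: [528.1, 216.6, 81.6]
ee_rot: [0.0, 0.087, 0.996, 0.0]
wrist_force: [-1.4, -2.3, 4.4]
width: 54.6
finger_force: 30.0
clock: 35.37
eef_pos: [528.1, 216.6, 81.5]
ee_rot: [0.0, 0.087, 0.996, 0.0]
wrist_force: [-1.9, -1.6, 4.6]
width: 54.1
finger_force: 30.0
```

Seated. Release, lift and move aside so the top camera can see.

```bash
python3 -m crank '[0,0,0,0,0,0, 0,0,0,0,0,0, 0,0,0,0,0,0, 0,0,0,0,0,0, 0,0,0,0,0,0, 0,0,0,0,0,0, 0,0,0,0,0,0, 0,0,0,0,0,0]' 0 && python3 -m crank '[0,0,-1,0,0,0, 0,0,-2,0,0,0, 0,0,-4,0,0,0, 0,0,-7,0,0,0, 0,0,-10,0,0,0, 0,0,-13,0,0,0, 0,0,-15,0,0,0, 0,0,-16,0,0,0]' && python3 -m crank '[0,3,0,0,0,0, 0,7,0,0,0,0, 0,11,0,0,0,0, 0,15,0,0,0,0, 0,19,0,0,0,0, 0,23,0,0,0,0, 0,27,0,0,0,0, 0,30,0,0,0,0]'
python3 - <<'E'
from h import *
a=r.camera('top')[90:240,90:250];b=r.camera('scene')[205:365,195:385]
f=lambda i:cv2.resize(i,(480,450),interpolation=cv2.INTER_CUBIC)
fa=cv2.resize(a,None,fx=3,fy=3,interpolation=cv2.INTER_CUBIC)
for (x,y),z,rd in(((628.8,195.9),130,24),((609.9,95.2),150,17),((528.1,214.8),94,27.5),((509.2,114.1),88,20)):
    t=np.linspace(0,2*np.pi,40);q=proj("top",[(x+rd*np.cos(k),y+rd*np.sin(k),z) for k in t])
    cv2.polylines(fa,[((q-[90,90]+.5)*3-.5).astype(np.int32)],True,(255,0,255),1)
cv2.imwrite("pics/f1.png",fa);cv2.imwrite("pics/f2.png",cv2.resize(b,None,fx=3,fy=3))
print(r.sense()["eef_pos"],r.sense()["clock"])
E
```

```text
clock: 36.03
eef_pos: [527.9, 216.7, 81.2]
ee_rot: [0.0, 0.087, 0.996, 0.0]
wrist_force: [-0.1, 0.2, -0.0]
width: 85.9
finger_force: 0.0
clock: 36.7
eef_pos: [529.1, 216.9, 245.7]
ee_rot: [0.002, 0.087, 0.996, 0.002]
wrist_force: [0.1, 0.2, 0.7]
width: 87.4
finger_force: 0.0
clock: 37.37
eef_pos: [578.6, 515.5, 240.4]
ee_rot: [-0.001, 0.086, 0.996, 0.0]
wrist_force: [0.3, 0.4, -0.2]
width: 87.2
finger_force: 0.0
[577.10872285 517.62655378 237.56087762] 37.4667
```

View pics/f1.png

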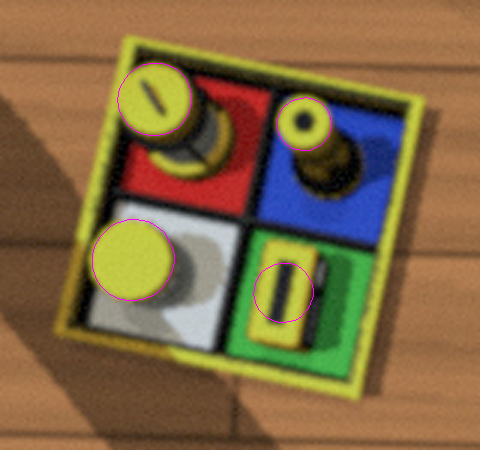

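View pics/f2.png

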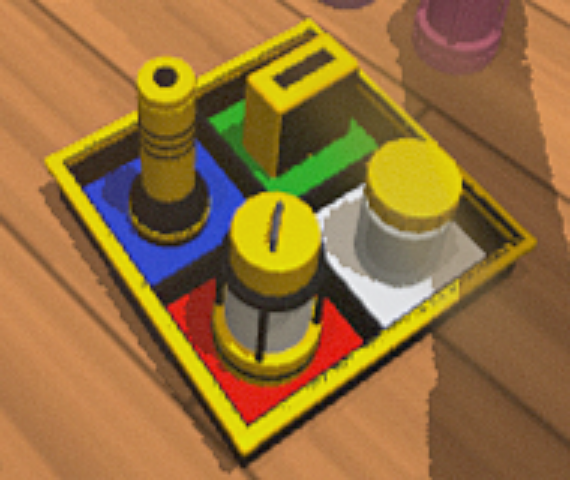

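The top crop shows all four caps within 1–2 mm of the predicted pad-centre circles: lantern (155,100), torch (304,124), jar (132,260), radio (284,293). The scene crop shows all four upright on their own pads. Handing in.

```bash
python3 -m crank '[0,0,0,0,0,0, 0,0,0,0,0,0, 0,0,0,0,0,0, 0,0,0,0,0,0, 0,0,0,0,0,0, 0,0,0,0,0,0, 0,0,0,0,0,0, 0,0,0,0,0,0]' && python3 -c "
from plant import r
print(r.finish_job())"
```

```text
clock: 38.13
eef_pos: [579.8, 512.0, 241.5]
ee_rot: [0.0, 0.087, 0.996, 0.0]
wrist_force: [0.3, -0.1, 0.2]
width: 87.1
finger_force: 0.0
the job is handed in; nothing more can be done
None
```

I packed all four yellow items upright on their own pads, about 1–2 mm off centre in the last camera check, left the teal lantern and torch untouched, and handed the job in at about 38 s; no verdict was returned.

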